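# Hold the clothespin basket's lid open

## Task

Two white clothespins lie on the aluminium tray beside one of the two lidded baskets: open that basket so that they can be put back. Slide its red latch all the way open (to the robot's left), raise its lid by the bar handle to 50 degrees from shut, give or take 5, and finish while still holding the lid there by its handle - do not let go. Leave the other basket shut and latched, and leave the pins and the other things on the shelf where they are.

Things in the scene. Friction and masses are not known exactly. Their poses are not given: they have to be found in the camera images.
- brown_basket: Dark brown rattan-look plastic basket, fixed to the shelf: 190 mm deep (its x), 180 mm wide (its y), 130 mm high with the lid. Origin: centre of its underside; its front (latch side) looks along its own -x, roughly towards the robot; own +y is its left seen from the robot. It stands on either the left (y > 0) or right (y < 0) half of the shelf, turned up to 0.3 rad.
- brown_knob (a point): Centre of that basket's latch knob, a red upright block 14 x 14 mm and 34 mm tall (17 mm above and below this point), on a flat steel plate 24 mm wide in y whose top is 17 mm below the point. It sits on the ledge at the basket's front edge, 83 mm in front of the basket's middle, and slides along the basket's +y.
- brown_latch (a joint): Travel of the latch in m: 0 = fully shut (its tongue lies over the lid's keeper tab and stops the lid), 0.030 = fully open at its end stop; it clears the tab from 0.023. Opens along the basket's +y (to the robot's left); sliding friction about 1.5 N, stays where left.
- brown_bar (a point): Middle of the lid's white bar handle: a round bar 12 mm thick, 90 mm long, along the basket's y, on a leg at each end. Lid shut: 180 mm above the shelf, over the basket's middle, its centre 50 mm above the lid's top face. It moves with the lid; the bar can turn between the fingers.
- brown_hinge (a point): Middle of the lid's hinge axis, which runs along the basket's y at its far rim: 95 mm behind the basket's middle, 120 mm above the shelf. With the lid shut the bar's middle is 95 mm in front of it and 60 mm above it.
- brown_lid (a joint): Lid angle in rad: 0 = shut, grows as the front edge rises (50 degrees = 0.873), stop at 1.9. The lid with handle weighs roughly 0.28 kg (varies) and falls shut when let go.
- cream_basket: Cream rattan-look plastic basket, fixed to the shelf: 190 mm deep (its x), 180 mm wide (its y), 130 mm high with the lid. Origin: centre of its underside; its front (latch side) looks along its own -x, roughly towards the robot; own +y is its left seen from the robot. It stands on either the left (y > 0) or right (y < 0) half of the shelf, turned up to 0.3 rad.
- cream_knob (a point): Centre of that basket's latch knob, a red upright block 14 x 14 mm and 34 mm tall (17 mm above and below this point), on a flat steel plate 24 mm wide in y whose top is 17 mm below the point. It sits on the ledge at the basket's front edge, 83 mm in front of the basket's middle, and slides along the basket's +y.
- cream_latch (a joint): Travel of the latch in m: 0 = fully shut (its tongue lies over the lid's keeper tab and stops the lid), 0.030 = fully open at its end stop; it clears the tab from 0.023. Opens along the basket's +y (to the robot's left); sliding friction about 1.5 N, stays where left.
- cream_bar (a point): Middle of the lid's white bar handle: a round bar 12 mm thick, 90 mm long, along the basket's y, on a leg at each end. Lid shut: 180 mm above the shelf, over the basket's middle, its centre 50 mm above the lid's top face. It moves with the lid; the bar can turn between the fingers.
- cream_hinge (a point): Middle of the lid's hinge axis, which runs along the basket's y at its far rim: 95 mm behind the basket's middle, 120 mm above the shelf. With the lid shut the bar's middle is 95 mm in front of it and 60 mm above it.
- cream_lid (a joint): Lid angle in rad: 0 = shut, grows as the front edge rises (50 degrees = 0.873), stop at 1.9. The lid with handle weighs roughly 0.28 kg (varies) and falls shut when let go.
- tray: Small aluminium tray, 150 x 100 mm, 16 mm high, fixed, with the two clothespins in it; origin: centre of its underside. It stands at the outer side of the basket on the left half (y > 0) or that on the right half (y < 0).
- pin1: White plastic clothespin, 72 x 10 x 12 mm, lying in the tray; origin: centre of its underside. Bystander.
- pin2: White plastic clothespin, 72 x 10 x 12 mm, lying in the tray; origin: centre of its underside. Bystander.
- coaster: Blue ceramic coaster, 96 mm across, 9 mm thick, beside the other basket; origin: centre of its underside. Bystander.
- spray: Black spray bottle with a trigger, 72 mm across, 185 mm tall, between the baskets, towards the back; origin: centre of its underside. Bystander.

How it is judged:
By the outcome, as a careful person would: the job done as asked, in the order asked, and still so for the second after the job is handed in, while the arm keeps its last pose, push and grip.
It also fails if it takes over 45 s, if anything falls off the work surface, if the arm or the gripper's body presses on something with over 40 N, if the wrist force passes 120 N, or if a joint passes its speed limit or range.

## Robot

A 6-joint arm with a two-finger parallel gripper is mounted at the origin on the work surface. World frame = base frame: x ahead of the robot, y to its left, z up, the work surface at z = 0. Lengths are in m, angles in rad, forces in N, time in s.
With the tool pointing down it reaches from about 0.25 to 0.775 m from the base axis. Payload 8.9 kg.
Tool frame: the origin (TCP) lies midway between the tips of the shut fingers; the grasp point (between the pads) lies 19 mm behind it; z points along the fingers, y is the line along which they close (so a half turn about z gives the same grasp; the last joint's range is limited). The gripper opens to 85 mm and grips with 20 to 120 N. Pads are 22 mm wide; open, the fingers measure 114 mm over their backs; the gripper's body (76 mm by 85 mm) begins 54 mm behind the grasp point. The pads swing forward as they close: fully open they stand 13 mm farther back than shut.
Start: joints at [1.136, 0.291, -0.153, 1.127, 0, 1.431], TCP at [0.153, 0.502, 0.231] pointing down, gripper open.
Joint ranges: [-2.52, 2.52], [-0.91, 1.74], [-1.3, 1.37], [-1.96, 2.02], [-1.52, 1.47], [-3.14, 3.14]. Speed limits (rad/s): [2.22, 2.22, 2.79, 3.14, 3.14, 3.14].

## Interface

Orientations are given as a 3x3 rotation matrix whose columns are the frame's x, y, z axes.
In Python, from plant import ctrl, snapshot, calibration, find_in, silhouettes gives the robot as it stands.
- The arm moves only by the tool servo_tool, never from a script. Its arguments are lists of equal length, an entry for each row: "offset": the shift along the tool's x, y, z normalised to -1 to 1, where 1 is 0.04 m, a list of three; "turn": the turn, a rotation vector about the tool's x, y, z normalised to -1 to 1, where 1 is 0.1 rad, a list of three; "gripper": the opening, from -1 (shut) to 1 (fully open), so that 0 is half open. In form: {"offset": [[dx, dy, dz], ...], "turn": [[wx, wy, wz], ...], "gripper": [gripper, ...]}. A call has 1 to 12 rows; each row shifts and turns the commanded pose from where the row before left it, along the tool's axes as they then stand; what a row does not reach is not made up. A row lasts 1/8 s, in which the tool goes at most 62.5 mm and 10.7 degrees, less where a joint would pass 70% of its speed; a pose out of reach is approached as far as the arm can. A call with a number of a shift or a turn outside -1 to 1 is refused whole. A call with a gripper value outside its range is refused whole. The fingers move at their own pace and stop on an object; "squeeze" is the grip in N (left out, the last holds). Time passes only in rows, so rows that do not move let the fingers close. It gives the time, the measured TCP pose, the force, the opening and the grip force at its end, in the units of the state.
- ctrl.get_obs(): the state, without advancing time (a new reading comes with each control period).
- snapshot(name): name is "scene" or "top" or "wrist"; returns the picture (480x640x3 uint8, red, green, blue); there is no depth.
- calibration(name): a dict with "K" (3x3 intrinsics, pixels), "world_to_cam" (4x4, takes a point from world to camera coordinates). Camera axes: x right, y up, looking along -z (the intrinsics and any distortion apply to the point x, -y, -z); pixel columns grow to the right and rows downward; lengths in m; the calibration is good to about 2 mm. A picture is of the moment at which its call begins: read the wrist's pose just before it. calibration takes no time and is no camera call; for the wrist camera it gives the pose at the moment of the call.
- ctrl.sign_off(): hands the job in; it is judged then, once.
Trained networks look in the newest picture that a camera, given by its name, has taken for a name from the list of things; names that differ only in an ending like _2 or _b are one class to them, and where a whole thing is asked for, a point or a joint stands for the part that bears it (a point fixed in the world has none). Each returns a list of dicts, best first, with "score" (0 to 1); they miss things now and then, are a little off and sometimes report something else, mostly with a low value. They report only what shows in the picture. A call takes as long as a camera call.
- find_in(target, camera): "position" ([x, y, z] in m, in world coordinates, good to about 4 mm: the middle of the surface that is visible of it).
- silhouettes(target, camera): "pixels" (480x640 bool, what is visible of it).
The state is a dict: "t": time; "joint_pos": joint angles; "qd": joint speeds; "effort": joint torques, N m; "ee_pos": TCP position; "tool_rot": TCP orientation; "ft_force": force on the tool from outside, world axes, zero at the start; "ft_torque": the same for the moment, N m; "grip_width": finger opening in m; "grasp_force": force on a finger pad.
Only numpy, scipy, OpenCV 4.12 (cv2) and the standard library are available. Lean on these libraries where they do the work, as an engineer would, in place of code of your own. Each camera call takes 0.05 s, during which the arm holds its last target. There are 200 camera calls.

## Working session

There is one attempt and no reset: what is moved stays moved. The work goes in short steps, Python scripts to look and compute and a tool call to move; the robot and the scene stay as the last step left them, time stands still between calls to the robot, and variables do not carry over. Pictures are saved under pics/ and viewed, at most 10 in all, crops included, and the job is handed in when it is done.

Besides the shell and the picture viewer there is one more tool, called after "Emit:" as name(argument=value, ...) on one line, values as JSON. servo_tool: Moves the arm, as the interface text tells. Scaled input: -1 to 1 covers 0.04 m each way for a shift and 0.1 rad each way for a turn. Its arguments: {"type":"object","properties":{"offset":{"type":"array"},"turn":{"type":"array"},"gripper":{"type":"array"},"squeeze":{"type":"number"}},"required":["offset","turn","gripper"]}

```bash
mkdir -p pics; ls; python3 - <<'E'
from plant import *
import cv2,numpy as np
for c in ["scene","top"]:
    im=snapshot(c); cv2.imwrite(f"pics/{c}0.png",im[:,:,::-1])
    for n in ["brown_knob","cream_knob","brown_bar","cream_bar","brown_basket","cream_basket","tray","pin1","coaster","spray"]:
        r=find_in(n,c); print(c,n,[(np.round(d["position"],3).tolist(),round(d["score"],2)) for d in r[:3]])
o=ctrl.get_obs(); print(o["t"],o["ee_pos"],np.round(o["tool_rot"],3))
E
```

```text
pics
scene brown_knob [([0.486, -0.198, 0.136], 0.72), ([0.484, 0.194, 0.141], 0.63)]
scene cream_knob [([0.487, -0.2, 0.138], 0.45)]
scene brown_bar [([0.485, -0.2, 0.139], 0.72), ([0.592, 0.196, 0.128], 0.58)]
scene cream_bar [([0.591, -0.207, 0.125], 0.58)]
scene brown_basket [([0.591, 0.176, 0.123], 0.97), ([0.59, -0.21, 0.128], 0.29)]
scene cream_basket [([0.613, -0.22, 0.132], 0.83)]
scene tray [([0.566, -0.454, 0.005], 0.56), ([0.591, -0.209, 0.13], 0.3)]
scene pin1 [([0.552, -0.448, 0.012], 0.65), ([0.612, -0.447, 0.018], 0.46)]
scene coaster [([0.59, 0.458, 0.006], 0.78)]
scene spray [([0.765, -0.019, 0.112], 0.59), ([0.587, 0.17, 0.121], 0.4)]
top brown_knob [([0.478, 0.198, 0.134], 0.73)]
top cream_knob [([0.484, -0.195, 0.138], 0.58), ([0.55, 0.2, 0.127], 0.18)]
top brown_bar [([0.577, 0.206, 0.129], 0.62), ([0.723, -0.01, 0.13], 0.19)]
top cream_bar [([0.579, -0.2, 0.129], 0.57)]
top brown_basket [([0.556, 0.202, 0.13], 0.98)]
top cream_basket [([0.554, -0.193, 0.134], 0.86)]
top tray [([0.57, -0.449, 0.006], 0.9)]
top pin1 [([0.545, -0.452, 0.014], 0.52), ([0.581, 0.207, 0.13], 0.46)]
top coaster [([0.589, 0.467, 0.007], 0.85)]
top spray [([0.727, -0.009, 0.13], 0.73)]
1.1 [0.15302549 0.50220914 0.23131347] [[-0.957  0.291 -0.   ]
 [ 0.291  0.957  0.   ]
 [ 0.     0.    -1.   ]]
```

View pics/scene0.png

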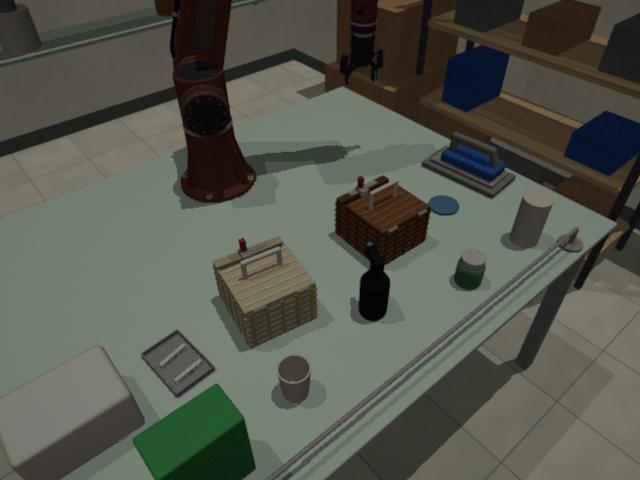

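View pics/top0.png

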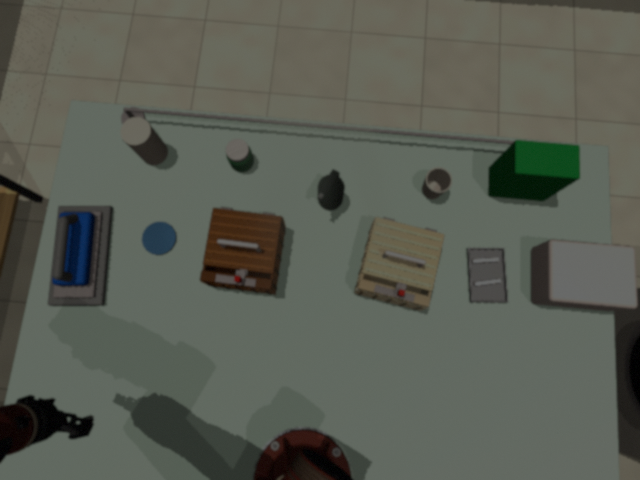

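The two pins lie in the tray on the right (scene ~(180,362), top ~(487,275)), beside the cream basket. So cream is the target, with its knob at top (402,293) and its bar from (384,255) to (424,265). Next I fit its pose.

```bash
cat > fit.py <<'E'
import cv2,numpy as np
from plant import *
from scipy.optimize import least_squares
def proj(cal,p):
    p=np.atleast_2d(p); c=(cal["world_to_cam"]@np.c_[p,np.ones(len(p))].T)[:3]
    q=cal["K"]@np.array([c[0],-c[1],-c[2]]); return (q[:2]/q[2]).T
def red(im,box):
    x0,y0,x1,y1=box; s=im[y0:y1,x0:x1].astype(int)
    m=(s[...,0]>90)&(s[...,0]>2*s[...,1]); v,u=np.nonzero(m); return np.array([u.mean()+x0,v.mean()+y0]),m.sum()
def bar(im,box):
    x0,y0,x1,y1=box; s=cv2.cvtColor(im[y0:y1,x0:x1].copy(),cv2.COLOR_RGB2HSV)
    m=((s[...,1]<40)&(s[...,2]>100)).astype(np.uint8); n,l,st,ce=cv2.connectedComponentsWithStats(m)
    k=1+np.argmax(st[1:,4]); v,u=np.nonzero(l==k); (c,wh,a)=cv2.minAreaRect(np.c_[u+x0,v+y0].astype(np.float32))
    return c,wh,a,len(u)
E
python3 - <<'E'
from fit import *
S=cv2.imread("pics/scene0.png")[:,:,::-1]; T=cv2.imread("pics/top0.png")[:,:,::-1]
cs,ct=calibration("scene"),calibration("top")
print({k:v for k,v in cs.items() if k not in("K","world_to_cam")})
rs,rt=red(S,(230,230,255,256)),red(T,(390,280,412,302)); print(rs,rt)
k=least_squares(lambda p:np.r_[proj(cs,p)[0]-rs[0],proj(ct,p)[0]-rt[0]],[.48,-.2,.14]); print("knob",k.x,k.fun)
bt=bar(T,(375,245,435,275)); bs=bar(S,(235,240,290,285)); print(bt,bs)
c=least_squares(lambda p:proj(ct,[[*p,.184]])[0]-bt[0],[.57,-.2]).x
print("bar mid from top",c)
for s in(-1,1):
  for yaw in(-.3,-.25,-.2,-.15): print(s,yaw,proj(ct,[[c[0]-s*.045*np.sin(yaw),c[1]+s*.045*np.cos(yaw),.184]]))
v=np.vstack([cv2.resize(T[230:310,345:455],None,fx=5,fy=5,interpolation=2),cv2.resize(S[225:265,215:325],None,fx=5,fy=5,interpolation=2)])
cv2.imwrite("pics/crop.png",v[:600,:,::-1])
E
```

```text
{}
(array([241.35714286, 239.85714286]), np.int64(14)) (array([401.5, 292. ]), np.int64(14))
knob [ 0.48091995 -0.19611341  0.17102113] [-0.31451867  0.01845466 -0.25488979 -0.17801331]
((406.5000305175781, 257.0), (38.32062911987305, 2.1828205585479736), 14.03624439239502, 73) ((259.7582092285156, 255.1598358154297), (3.1986165046691895, 41.784454345703125), 68.62937927246094, 135)
bar mid from top [ 0.56388374 -0.20180029]
-1 -0.3 [[424.183434   264.10993534]]
-1 -0.25 [[424.48220919 263.24109426]]
-1 -0.2 [[424.73569851 262.35727756]]
-1 -0.15 [[424.94331588 261.46072807]]
1 -0.3 [[388.9309962  249.93604887]]
1 -0.25 [[388.62068294 250.79459544]]
1 -0.2 [[388.35471251 251.66926548]]
1 -0.15 [[388.13379569 252.55790752]]
```

View pics/crop.png

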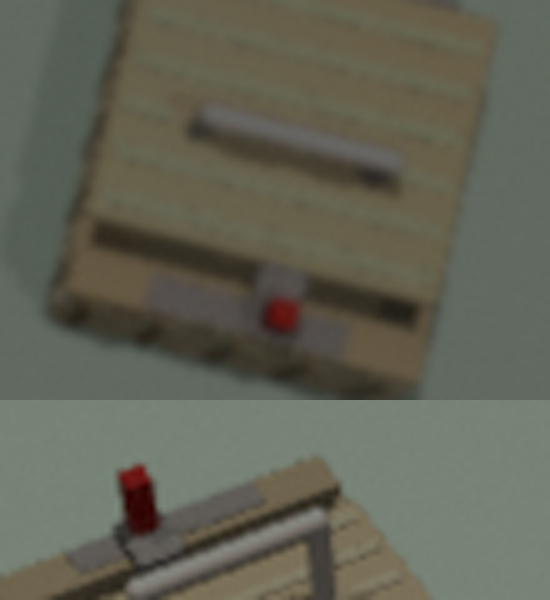

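The crop shows the red knob at top px ~(401.5,292.5) and the bar running (386,253.5)-(425,263), which puts the yaw at about -0.15. The knob's top is at z≈0.172. I'll move over there.

Emit:
servo_tool(offset=[[-0.77,-0.9,-0.1],[-0.77,-0.9,-0.1],[-0.77,-0.9,-0.1],[-0.77,-0.9,-0.1],[-0.77,-0.9,-0.1],[-0.77,-0.9,-0.1],[-0.77,-0.9,-0.1],[-0.77,-0.9,-0.1]], turn=[[0,0,0],[0,0,0],[0,0,0],[0,0,0],[0,0,0],[0,0,0],[0,0,0],[0,0,0]], gripper=[1,1,1,1,1,1,1,1], squeeze=40)

```text
t: 2.1
ee_pos: [0.3052, 0.1535, 0.2637]
tool_rot: [[-0.957, 0.291, 0.001], [0.291, 0.957, 0.0], [-0.001, 0.001, -1.0]]
ft_force: [0.9, 0.6, 0.0]
grip_width: 0.0857
grasp_force: 0.0
```

Emit:
servo_tool(offset=[[-0.77,-0.9,0],[-0.77,-0.9,0],[-0.77,-0.9,0],[-0.77,-0.9,0],[-0.77,-0.9,0],[-0.77,-0.9,0],[-0.77,-0.9,0],[0,0,0],[0,0,0],[0,0,0]], turn=[[0,0,0],[0,0,0],[0,0,0],[0,0,0],[0,0,0],[0,0,0],[0,0,-0.7],[0,0,-0.75],[0,0,0],[0,0,0]], gripper=[1,1,1,1,1,1,1,1,1,1])

```text
t: 3.35
ee_pos: [0.4374, -0.1486, 0.2634]
tool_rot: [[-0.988, 0.151, -0.0], [0.151, 0.988, 0.0], [0.0, 0.0, -1.0]]
ft_force: [0.1, 0.1, -0.1]
grip_width: 0.0851
grasp_force: 0.0
```

```bash
python3 - <<'E'
from fit import *
o=ctrl.get_obs(); print(o["t"],o["ee_pos"],np.round(o["tool_rot"],3),o["joint_pos"],o["ft_force"])
im=snapshot("wrist"); cv2.imwrite("pics/w1.png",im[:,:,::-1]); c=calibration("wrist"); np.savez("w1.npz",**c)
E
```

```text
3.35 [ 0.43737438 -0.1486154   0.26336158] [[-0.988  0.151 -0.   ]
 [ 0.151  0.988  0.   ]
 [ 0.     0.    -1.   ]] [-4.86053671e-01  1.53212967e-01 -2.46650572e-01  1.17096516e+00
  3.68511448e-05 -3.34136712e-01] [ 0.11636984  0.08160577 -0.14666463]
```

View pics/w1.png

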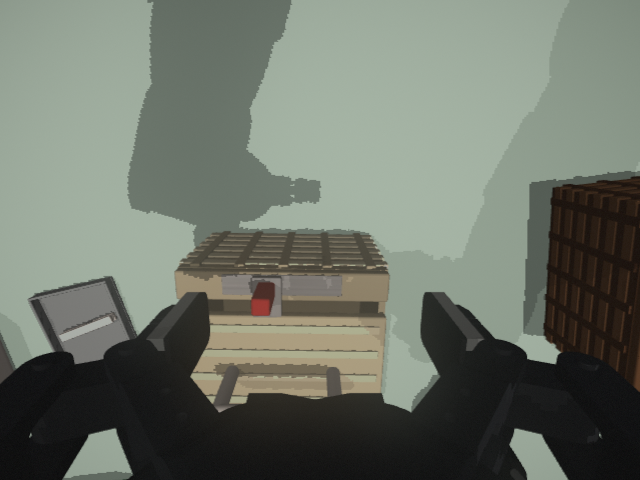

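The wrist view confirms the yaw: the lid's front edge is level, (187,316)-(385,317). The knob's top face is at ~(262,306), and the bar's lower part is hidden behind the gripper.

```bash
python3 - <<'E'
from fit import *
im=cv2.imread("pics/w1.png")[:,:,::-1].astype(int)
m=(im[...,0]>60)&(im[...,0]>2.2*im[...,1]); v,u=np.nonzero(m); k=(u<330)&(u>200);print(u[k].min(),u[k].max(),v[k].min(),v[k].max())
b=(im[...,0]>140)&m; vb,ub=np.nonzero(b); print(ub.min(),ub.max(),vb.min(),vb.max(),ub.mean(),vb.mean(),b.sum())
w=dict(np.load("w1.npz")); ct=calibration("top");cs=calibration("scene")
def bp(c,px,z): return least_squares(lambda p:proj(c,[[*p,z]])[0]-px,[.5,-.2]).x
for z in(.165,.172,.179): print(z,bp(w,(262,306),z),bp(ct,(401.5,292.3),z),bp(cs,(241.3,239.5),z))
for q in((187,316.5),(385,316.5),(176,271),(388,271)): print("lid/ledge",q,bp(w,q,.13))
e=[bp(ct,q,.184) for q in((386,253.5),(425,263))]; print(e,np.mean(e,0),np.linalg.norm(e[0]-e[1]))
for q in((264,283),(266,284)): print("base",bp(w,q,.14),bp(w,q,.135))
E
```

```text
252 268 299 314
252 267 300 314 259.7354260089686 307.1255605381166 223
0.165 [ 0.48283602 -0.19515943] [ 0.4805224  -0.19774769] [ 0.47407721 -0.19177261]
0.172 [ 0.47963846 -0.19351529] [ 0.47972653 -0.19662767] [ 0.48117945 -0.19540738]
0.179 [ 0.4764409  -0.19187114] [ 0.47893066 -0.19550764] [ 0.48828169 -0.19904214]
lid/ledge (187, 316.5) [ 0.49880554 -0.26913552]
lid/ledge (385, 316.5) [ 0.52448888 -0.10050286]
lid/ledge (176, 271) [ 0.45684461 -0.26800695]
lid/ledge (388, 271) [ 0.48337201 -0.09389457]
[array([ 0.56783927, -0.15235141]), array([ 0.55344801, -0.24660523])] [ 0.56064364 -0.19947832] 0.09534615698776544
base [ 0.47453877 -0.1955881 ] [ 0.47645324 -0.19666049]
base [ 0.47563537 -0.19415149] [ 0.47757039 -0.19519695]
```

Emit:
servo_tool(offset=[[-0.61,-0.49,0],[-0.61,-0.49,0],[0,0,0.6],[0,0,0.6],[0,0,0.6],[0,0,0.6],[0,0,0.55],[0,0,0]], turn=[[0,0,0],[0,0,0],[0,0,0],[0,0,0],[0,0,0],[0,0,0],[0,0,0],[0,0,0]], gripper=[0,0,0,0,0,0,0,0], squeeze=25)

```text
t: 4.4
ee_pos: [0.4789, -0.194, 0.1443]
tool_rot: [[-0.989, 0.15, -0.002], [0.15, 0.989, 0.001], [0.003, 0.001, -1.0]]
ft_force: [-0.0, 0.6, 0.2]
grip_width: 0.0434
grasp_force: 0.0
```

Emit:
servo_tool(offset=[[0,0,0],[0,0,0],[0,0,0],[0,0,0],[0,0,0],[0,0,0]], turn=[[0,0,0],[0,0,0],[0,0,0],[0,0,0],[0,0,0],[0,0,0]], gripper=[-1,-1,-1,-1,-1,-1])

```text
t: 5.15
ee_pos: [0.4806, -0.1953, 0.1465]
tool_rot: [[-0.989, 0.15, 0.002], [0.15, 0.989, -0.001], [-0.002, -0.0, -1.0]]
ft_force: [-0.3, 2.0, 7.2]
grip_width: 0.0132
grasp_force: 28.2
```

The knob is gripped (13 mm opening). I'll ease up slightly and slide it left.

Emit:
servo_tool(offset=[[0,0.1,-0.05],[0,0.15,0],[0,0.15,0],[0,0.15,0],[0,0.15,0],[0,0.05,0],[0,0,0]], turn=[[0,0,0],[0,0,0],[0,0,0],[0,0,0],[0,0,0],[0,0,0],[0,0,0]], gripper=[-1,-1,-1,-1,-1,-1,-1])

```text
t: 6.02
ee_pos: [0.485, -0.1684, 0.1468]
tool_rot: [[-0.988, 0.152, -0.0], [0.152, 0.988, -0.006], [-0.001, -0.006, -1.0]]
ft_force: [4.5, -16.0, -18.9]
grip_width: 0.0136
grasp_force: 26.2
```

Emit:
servo_tool(offset=[[0,0,0.05],[0,0.03,0],[0,0.03,0],[0,0.0,0],[0,0.0,0]], turn=[[0,0,0],[0,0,0],[0,0,0],[0,0,0],[0,0,0]], gripper=[-1,-1,-1,-1,-1])

```text
t: 6.65
ee_pos: [0.4852, -0.1683, 0.1466]
tool_rot: [[-0.988, 0.153, 0.0], [0.153, 0.988, -0.011], [-0.002, -0.01, -1.0]]
ft_force: [-5.9, -22.9, 1.8]
grip_width: 0.0135
grasp_force: 28.7
```

```bash
python3 - <<'E'
from fit import *
o=ctrl.get_obs(); print(o["ee_pos"],o["ft_force"])
im=snapshot("top"); cv2.imwrite("pics/t2.png",cv2.resize(im[220:320,330:460],None,fx=5,fy=5)[:,:,::-1])
im=snapshot("wrist"); cv2.imwrite("pics/w2.png",im[:,:,::-1])
E
```

```text
[ 0.48517555 -0.1682735   0.14659833] [ -5.87988643 -22.94635475   1.76482301]
```

View pics/w2.png

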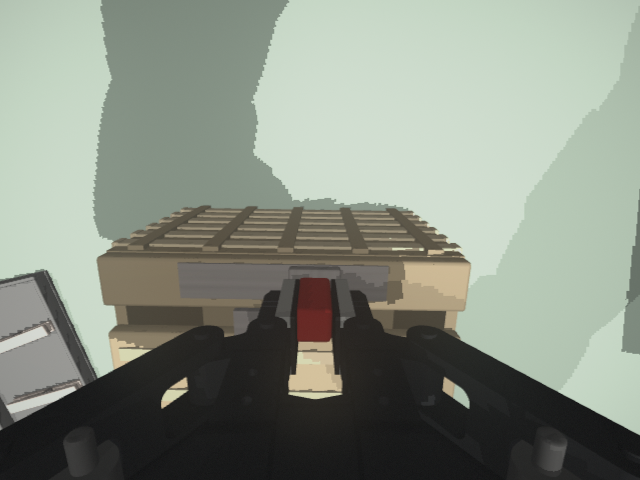

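The latch is against a hard stop: 23 N gives no motion, and the knob plate centre went from about -13 mm to +15 mm. Its plate at (289-340,272) is well clear of the tab at (240,320). Release, rise, move over the bar and turn 90°.

Emit:
servo_tool(offset=[[0,-0.06,0],[0,0,0],[0,0,0],[0,0,0],[0,0,-0.5],[0,0,-0.75],[0,0,-0.75],[0,0,-0.75],[-0.5,-0.1,0],[-0.7,-0.16,0],[-0.7,-0.16,0],[0,0,0]], turn=[[0,0,0],[0,0,0],[0,0,0],[0,0,0],[0,0,0],[0,0,0],[0,0,0],[0,0,0],[0,0,-1],[0,0,0],[0,0,0],[0,0,0]], gripper=[-1,-0.2,-0.2,-0.2,-0.2,0,0,0.5,0.5,0.5,0.5,0.5])

```text
t: 8.25
ee_pos: [0.5599, -0.1881, 0.2545]
tool_rot: [[-0.999, 0.05, -0.0], [0.05, 0.999, 0.0], [0.0, 0.0, -1.0]]
ft_force: [-0.4, 0.0, -0.5]
grip_width: 0.0642
grasp_force: 0.0
```

Emit:
servo_tool(offset=[[0,0,0],[0,0,0],[0,0,0],[0,0,0],[0,0,0],[0,0,0],[0,0,0],[0,0,0]], turn=[[0,0,-1],[0,0,-1],[0,0,-1],[0,0,-1],[0,0,-1],[0,0,-1],[0,0,-1],[0,0,-1]], gripper=[0.5,0.5,0.5,0.5,0.5,0.5,0.5,0.5])

```text
t: 9.25
ee_pos: [0.558, -0.1875, 0.2553]
tool_rot: [[-0.73, -0.684, -0.001], [-0.684, 0.73, 0.0], [0.0, 0.001, -1.0]]
ft_force: [0.2, 0.5, 0.0]
grip_width: 0.0635
grasp_force: 0.0
```

Emit:
servo_tool(offset=[[0,0,0],[0,0,0],[0,0,0],[0,0,0],[0,0,0],[0,0,0],[0,0,0],[0,0,0],[0,0,0],[0,0,0]], turn=[[0,0,-1],[0,0,-1],[0,0,-1],[0,0,-1],[0,0,-1],[0,0,-1],[0,0,-0.7],[0,0,0],[0,0,0],[0,0,0]], gripper=[0.5,0.5,0.5,0.5,0.5,0.5,0.5,0.5,0.5,0.5])

```text
t: 10.5
ee_pos: [0.5587, -0.1879, 0.2553]
tool_rot: [[-0.152, -0.988, -0.0], [-0.988, 0.152, 0.0], [-0.0, 0.0, -1.0]]
ft_force: [0.3, -0.5, 0.2]
grip_width: 0.0643
grasp_force: 0.0
```

```bash
python3 - <<'E'
from fit import *
o=ctrl.get_obs(); print(o["t"],o["ee_pos"],np.round(o["tool_rot"],3).tolist(),o["joint_pos"],o["ft_force"])
w=snapshot("wrist"); c=calibration("wrist"); np.savez("w3.npz",**c)
s=snapshot("scene")
cv2.imwrite("pics/w3.png",np.hstack([cv2.resize(w,(533,400)),cv2.resize(s[215:315,195:260],(260,400))])[:,:,::-1])
cv2.imwrite("pics/w3full.png",w[:,:,::-1])
E
```

```text
10.5 [ 0.55870576 -0.18792356  0.25533813] [[-0.152, -0.988, -0.0], [-0.988, 0.152, 0.0], [-0.0, 0.0, -1.0]] [-4.48475690e-01  4.04920247e-01  7.64494137e-02  1.24243224e+00
  3.39079972e-05 -1.86680385e+00] [ 0.33994901 -0.53588166  0.15373781]
```

View pics/w3.png

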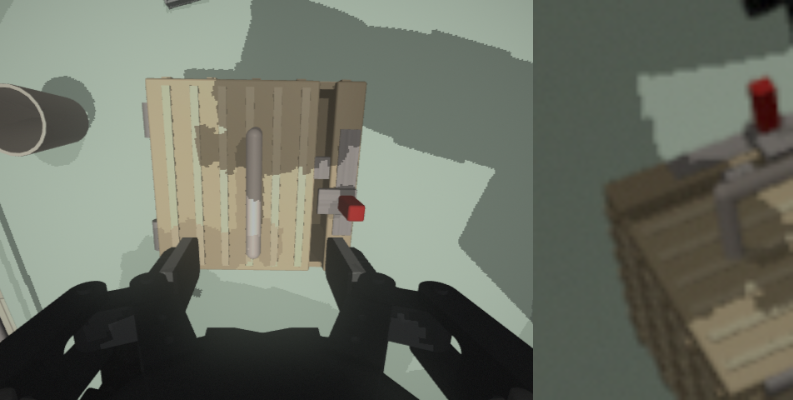

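The bar runs (305,156)-(302,310) in full wrist pixels, centred between the fingers. The knob has moved off the keeper tab, which shows at scaled (322,168).

```bash
python3 - <<'E'
from fit import *
w=dict(np.load("w3.npz")); im=cv2.imread("pics/w3full.png")[:,:,::-1].astype(int)
b=(im[...,0]>120)&(im[...,0]>2.2*im[...,1]); v,u=np.nonzero(b); print(u.min(),u.max(),v.min(),v.max())
def bp(c,px,z): return least_squares(lambda p:proj(c,[[*p,z]])[0]-px,[.5,-.2]).x
s=1.2
a,e=bp(w,(254*s,130*s),.18),bp(w,(252.5*s,256*s),.18); print("bar",a,e,(a+e)/2,np.linalg.norm(a-e))
kt=bp(w,(356*s,212*s),.172); print("knob top",kt)
M=np.array([.562,-.198]); y=np.array([.151,.9886]);x=np.array([.9886,-.151])
for n,p in(("knob",kt),("old",np.array([.4797,-.195])),("tab",bp(w,(322*s,168*s),.13)),("plate",bp(w,(337*s,201*s),.138)),("lidF",bp(w,(316*s,266*s),.13)),("lidB",bp(w,(320*s,83*s),.13)),("lidRearL",bp(w,(157*s,268*s),.13))):print(n,p,(p-M)@x,(p-M)@y)
E
```

```text
418 437 247 264
bar [ 0.55609336 -0.24626582] [ 0.57310666 -0.14818441] [ 0.56460001 -0.19722512] 0.09954604313267787
knob top [ 0.48533168 -0.16996646]
knob [ 0.48533168 -0.16996646] -0.08002736404328446 0.016137046092932292
old [ 0.4797 -0.195 ] -0.08181478000000003 -0.009461500000000003
tab [ 0.50142676 -0.20169457] -0.0593248272383294 -0.012799011484891232
plate [ 0.49227247 -0.17074065] -0.07304879807858236 0.016419737471914393
lidF [ 0.51725825 -0.10366054] -0.05847694987085223 0.08650798256449649
lidB [ 0.49585339 -0.27475441] -0.05380262004793466 -0.08586754774415983
lidRearL [ 0.67581654 -0.12575279] 0.10160969879739076 0.08860989342883673
```

Emit:
servo_tool(offset=[[0.23,-0.15,0],[0,0,0.5],[0,0,0.5],[0,0,0.5],[0,0,0.5],[0,0,0.35],[0,0,0]], turn=[[0,0,0],[0,0,0],[0,0,0],[0,0,0],[0,0,0],[0,0,0],[0,0,0]], gripper=[0.5,0.5,0.5,0.5,0.5,0.5,0.5])

```text
t: 11.48
ee_pos: [0.563, -0.1981, 0.1604]
tool_rot: [[-0.151, -0.988, -0.002], [-0.988, 0.151, 0.001], [-0.001, 0.002, -1.0]]
ft_force: [-0.7, -0.0, -0.1]
grip_width: 0.0641
grasp_force: 0.0
```

Emit:
servo_tool(offset=[[0,0,0],[0,0,0],[0,0,0],[0,0,0],[0,0,0],[0,0,0],[0,0,0],[0,0,0]], turn=[[0,0,0],[0,0,0],[0,0,0],[0,0,0],[0,0,0],[0,0,0],[0,0,0],[0,0,0]], gripper=[-1,-1,-1,-1,-1,-1,-1,-1], squeeze=50)

```text
t: 12.48
ee_pos: [0.564, -0.1982, 0.162]
tool_rot: [[-0.151, -0.989, 0.001], [-0.989, 0.151, -0.001], [0.0, -0.002, -1.0]]
ft_force: [0.8, 0.2, 5.7]
grip_width: 0.0102
grasp_force: 48.9
```

The bar is gripped. Lift along the hinge arc, the first 10° as a check.

Emit:
servo_tool(offset=[[0,-0.07,-0.1],[0,-0.07,-0.1],[0,-0.08,-0.095],[0,-0.08,-0.095],[0,0,0]], turn=[[0,0,0],[0,0,0],[0,0,0],[0,0,0],[0,0,0]], gripper=[-1,-1,-1,-1,-1])

```text
t: 13.1
ee_pos: [0.5748, -0.2, 0.1773]
tool_rot: [[-0.151, -0.988, -0.001], [-0.989, 0.151, -0.0], [0.0, 0.001, -1.0]]
ft_force: [-5.8, -1.7, 0.3]
grip_width: 0.0101
grasp_force: 48.8
```

Emit:
servo_tool(offset=[[0,-0.173,-0.174],[0,-0.187,-0.158],[0,-0.2,-0.142],[0,-0.212,-0.123],[0,-0.222,-0.104],[0,-0.23,-0.085],[0,0,0]], turn=[[0,0,0],[0,0,0],[0,0,0],[0,0,0],[0,0,0],[0,0,0],[0,0,0]], gripper=[-1,-1,-1,-1,-1,-1,-1])

```text
t: 13.98
ee_pos: [0.6243, -0.208, 0.2109]
tool_rot: [[-0.151, -0.988, 0.002], [-0.988, 0.151, -0.002], [0.002, -0.002, -1.0]]
ft_force: [-8.2, -1.3, 14.1]
grip_width: 0.0103
grasp_force: 50.9
```

Emit:
servo_tool(offset=[[0,-0.236,-0.1],[0,-0.241,-0.07],[0,0,0],[0,0,0]], turn=[[0,0,0],[0,0,0],[0,0,0],[0,0,0]], gripper=[-1,-1,-1,-1])

```text
t: 14.48
ee_pos: [0.6428, -0.211, 0.2163]
tool_rot: [[-0.152, -0.988, 0.001], [-0.988, 0.152, -0.002], [0.002, -0.001, -1.0]]
ft_force: [-3.7, -3.9, 2.0]
grip_width: 0.0104
grasp_force: 49.4
```

```bash
python3 - <<'E'
from fit import *
o=ctrl.get_obs(); print(o["t"],o["ee_pos"],o["ft_force"])
p=np.array(o["ee_pos"]); M=np.array([.5635,-.198]); x=np.array([.9886,-.151])
X=(p[:2]-M)@x-.095; Z=p[2]+.019-.12
print("angle",np.degrees(np.arctan2(Z,-X)-np.arctan2(.06,.095)),"radius",np.hypot(X,Z),X,Z)
w=snapshot("wrist"); s=snapshot("scene"); t=snapshot("top")
np.savez("w4.npz",**calibration("wrist"))
cv2.imwrite("pics/w4.png",np.hstack([cv2.resize(s[190:350,190:350],(400,400)),cv2.resize(t[190:330,330:470],(400,400))])[:,:,::-1])
cv2.imwrite("pics/w4full.png",w[:,:,::-1]); cv2.imwrite("pics/s4full.png",s[:,:,::-1])
E
```

```text
14.475 [ 0.64284388 -0.21102202  0.21628185] [-3.69068601 -3.89335378  2.0405648 ]
angle 50.50927120181379 radius 0.11620197321840102 -0.014594320257650353 0.11528184764336111
```

View pics/w4.png

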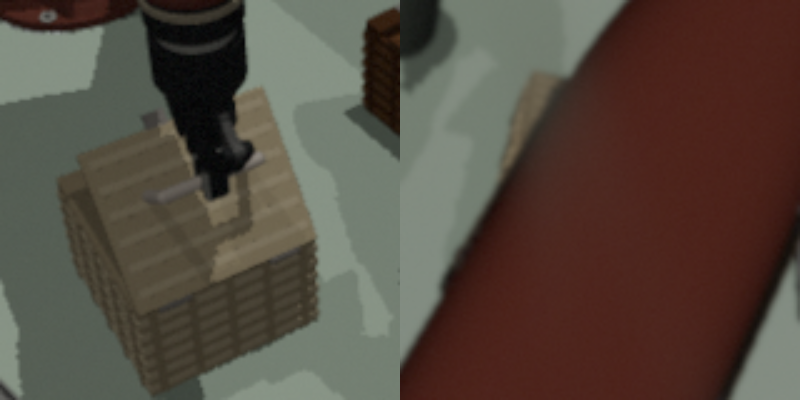

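View pics/w4full.png

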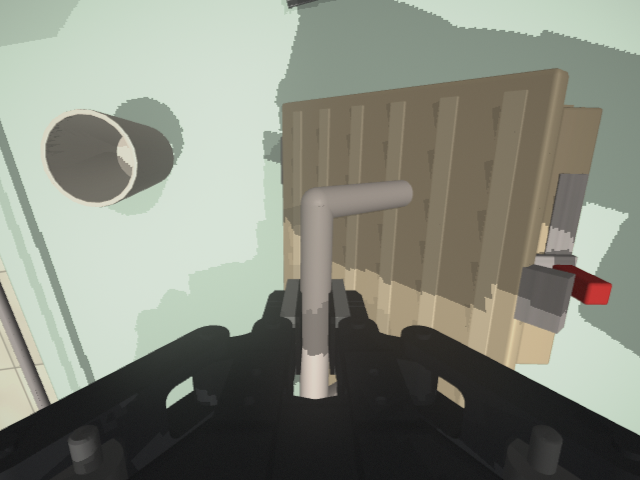

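The wrist view shows the bar (315,190-395) held between the pads, the lid raised and the latch knob well to the side. The scene crop shows the lid's front top corners at about (222,253) and (296,226) in full pixels. I'll use these to check the angle.

```bash
python3 - <<'E'
from fit import *
cs=calibration("scene"); w=dict(np.load("w4.npz")); x=np.array([.9886,-.151]); y=np.array([.151,.9886])
H=np.array([.5635,-.198])+.095*x
def pt(th,lx,lz,ly):
    c,s=np.cos(th),np.sin(th); X=-lx*c+lz*s; Z=lx*s+lz*c; return [*(H+X*x+ly*y),.12+Z]
for d in(40,45,50,55):
    t=np.radians(d); print(d,*[proj(cs,pt(t,.150,.01,l))[0].round(1) for l in(-.087,.087)],"wrist front/rear corner, bar end,leg foot",
     *[proj(w,q)[0].round() for q in(pt(t,.15,.01,-.087),pt(t,0,.01,-.087),pt(t,.095,.06,-.04),pt(t,.095,.012,-.04))])
# calibrate lid front extent in the shut picture
print("shut",[proj(dict(np.load("w3.npz")),pt(0,L,.01,-.087))[0].round() for L in(.145,.15,.155)],"seen (384,99)")
E
```

```text
40 [219.1 252.1] [289.1 224.7] wrist front/rear corner, bar end,leg foot [580.  83.] [281. 109.] [366. 215.] [420. 200.]
45 [220.2 251.6] [290.9 224. ] wrist front/rear corner, bar end,leg foot [571.  79.] [280. 109.] [342. 216.] [409. 202.]
50 [221.5 251.6] [292.9 223.7] wrist front/rear corner, bar end,leg foot [556.  74.] [279. 109.] [316. 217.] [397. 204.]
55 [223.  252.2] [295.1 223.9] wrist front/rear corner, bar end,leg foot [535.  69.] [278. 109.] [290. 218.] [383. 205.]
shut [array([377.,  98.]), array([384.,  98.]), array([391.,  98.])] seen (384,99)
```

The wrist cues (bar axis u=315, front corner ~560, leg foot ~403) all put the lid at 48-50°, which matches the kinematic estimate. I'm handing it in.

```bash
python3 -c "
from plant import ctrl
o=ctrl.get_obs();print(o['t'],o['grip_width'],o['grasp_force'],o['ft_force']);print(ctrl.sign_off())"
```

```text
14.625 0.010093425726121963 49.40355062484741 [-3.45378566 -5.00064803  3.83024281]
the job is handed in; nothing more can be done
None
```

I handed the job in at 14.6 s: the cream basket's latch is slid fully left against its stop, and its lid is held by the bar handle at about 50°. I didn't touch the brown basket or the other things on the shelf.

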